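# Push a bottle rest under the spring flap of the rinse box

### The arm

A 6-joint arm with a two-finger parallel gripper is mounted at the origin on the work surface. World frame = base frame: x ahead of the robot, y to its left, z up, the work surface at z = 0. Lengths are in m, angles in rad, forces in N, time in s.
With the tool pointing down it reaches from about 0.325 to 0.75 m from the base axis. Payload 7.6 kg.
Tool frame: the origin (TCP) lies between the finger pads; the fingertips stand env.tip_extent ahead of it and the grasp point (between the pads) lies 5 mm behind it (env.tip_extent is the distance from the TCP to the fingertips, in m); z points along the fingers, y is the line along which they close (so a half turn about z gives the same grasp; the last joint's range is limited). The gripper opens to 85 mm and grips with 20 to 120 N. Pads are 22 mm wide; open, the fingers measure 114 mm over their backs; the gripper's body (76 mm by 85 mm) begins 54 mm behind the grasp point. The pads swing forward as they close: fully open they stand 13 mm farther back than shut.
Start: joints at [-1.361, 0.052, 1.401, -0, 1.689, -0.07], TCP at [0.145, -0.505, 0.245] pointing down, gripper open.
Joint ranges: [-2.9, 2.9], [-0.91, 2.17], [0.12, 2.37], [-1.06, 4.2], [0.26, 2.73], [-2.93, 2.93]. Speed limits (rad/s): [2.57, 2.57, 3.01, 3.14, 3.14, 3.14].

### API

Orientations are given as [roll, pitch, yaw] about the fixed x, y, z axes, in that order (R = Rz(yaw) Ry(pitch) Rx(roll)).
In Python, from plant import env gives the robot as it stands.
- The arm moves only by the shell command python3 -m pendant 'ROWS' [FORCE]. ROWS is JSON, one flat list of numbers, 7 for each row, row after row: the shift along the tool's x, y, z in cm, then the turn, a rotation vector about the tool's x, y, z in degrees, then the opening, from -1 (shut) to 1 (fully open). In form: [x, y, z, wx, wy, wz, grip, x, y, z, wx, wy, wz, grip, ...]. A call has 1 to 12 rows; each row shifts and turns the commanded pose from where the row before left it, along the tool's axes as they then stand; what a row does not reach is not made up. A row lasts 1/10 s, in which the tool goes at most 50 mm and 8.59 degrees, less where a joint would pass 70% of its speed; a pose out of reach is approached as far as the arm can. A call with a gripper value outside its range is refused whole. The fingers move at their own pace and stop on an object; FORCE is the grip in N (left out, the last holds). Time passes only in rows, so rows that do not move let the fingers close. It gives the time, the measured TCP pose, the force, the opening and the grip force at its end, in the units of the state.
- env.read_state(): the state, without advancing time (a new reading comes with each control period).
- env.snapshot(name): name is "side" or "top" or "wrist"; returns (picture, depth): 480x640x3 uint8, red, green, blue; 480x640 float32, m along the optical axis (not along the pixel's ray), 0 where there is no reading.
- env.camera_model(name): a dict with "fx", "fy", "cx", "cy" (pixels), "rvec" (rotation vector, rad) and "tvec" (3), from world to camera coordinates, as OpenCV has them. Camera axes: x right, y down, z forward; pixel columns grow to the right and rows downward; lengths in m; the calibration is good to about 2 mm. The wrist camera is an equidistant fisheye: a pixel r from the principal point sees the ray r / f radians off the axis. A picture is of the moment at which its call begins: read the wrist's pose just before it. camera_model takes no time and is no camera call; for the wrist camera it gives the pose at the moment of the call.
- env.close_job(): hands the job in; it is judged then, once.
The state is a dict: "t": time; "joint_pos": joint angles; "joint_vel": joint speeds; "effort": joint torques, N m; "tool_pos": TCP position; "tool_rot": TCP orientation; "wrist_force": force on the tool from outside, world axes, zero at the start; "wrist_torque": the same for the moment, N m; "grip_width": finger opening in m; "grasp_force": force on a finger pad.
Only numpy, scipy, OpenCV 4.12 (cv2) and the standard library are available. Lean on these libraries where they do the work, as an engineer would, in place of code of your own. Each camera call takes 0.05 s, during which the arm holds its last target. There are 200 camera calls.

### The job

Load the long white bottle rest that lies in the steel lane into the rinse box, without gripping or lifting it: press the flap's thumb bar down with one fingertip to hold the spring-closed flap open, and meanwhile push the bottle rest along the lane with the other fingertip, under the open flap, until it drops down into the box. Keep the flap open until the rest has dropped, then let it spring shut, and leave everything else standing where it is.

Things in the scene. Friction and masses are not known exactly. Their poses are not given: they have to be found in the camera images.
- washer: Steel rinse box with its loading lane, fixed on a black drip tray (370 x 400 mm, 12 mm thick). Origin on the table under the middle of the box's mouth; x points along the lane into the box, y to the left across the lane, z up. All mm given in the other entries as x, y are in this frame
- mouth (a point): Middle of the box's mouth at lane floor height, 75 mm above the table (x = y = 0). The box lies behind it, to x = 142 mm, 58 mm wide inside, its bottom 17 mm above the table. The lane floor ends at x = -20 mm: a thing pushed there until its middle is past that end tips and slides down into the box
- lane_start (a point): Middle of the lane floor's near end, x = -200 mm. The lane is flat and slippery, 75 mm above the table, 48 mm wide between two rails 6 mm thick that stand 12 mm above its floor
- flap (a joint): Flap of the rinse box, rad: 0 shut, grows as it opens, stop at 1.0; a spring shuts it. Clear lid with steel edges over the box (x 0 to 142, y 36 to -30 mm); its steel skirt at x = 0 hangs to 8 mm above the lane floor and bars the mouth. At 0.5 rad it just clears the bottle rest, at 0.7 easily (lid edge then 147 mm above the table). The rest cannot push it open; the thumb bar opens it
- hinge_mid (a point): Middle of the flap's hinge rod, 8 mm thick, along the lane at y = 36 mm, 103 mm above the table, from x = -153 to 143 mm; it stands on brackets 7 mm square and 107 mm high at x = -150, 5 and 140 mm. One fingertip works on each side of it
- bar_mid (a point): Middle of the thumb bar's upper face; moves with the flap. Steel plate 130 mm along the lane (x -140 to -10 mm), 36 mm wide. Flap shut: middle at y = 71 mm, 109 mm above the table, outer edge tilted up 0.6 rad. Pressed with 6 to 9 N it sinks and turns about level: a fingertip at y = 64 mm, its end 8 to 12 mm above the lane floor, holds the flap at 0.85 to 0.65 rad and can slide along
- rest_center (a point): Centre of the bottle rest, the long white plastic block in the lane with two screws in its top: 90 mm long (x, along the lane), 44 mm wide, 18 mm high, about 90 g, loose and slippery; the point is 9 mm above its underside
- stopper: Steel stopper standing on the tray right of the lane, 38 mm wide, 34 mm high; origin under its centre. Leave it alone
- jar: Small amber jar with steel lid on the tray right of the box, 56 mm wide, 70 mm high; origin under its centre. Leave it alone
- spare: Short white block with one screw lying on the tray right of the lane, 60 x 44 x 18 mm; origin under its centre. Not the one to load; leave it alone
- screwdriver: Screwdriver, 160 mm, lying on the tray left of the thumb bar. Leave it alone
- beaker: White plastic beaker on the tray left of the box, 60 mm wide, 75 mm high; origin under its centre. Leave it alone
- bottle_a: Clear glass bottle on the table to the right, 74 mm wide, 260 mm high; origin under its centre. Leave it alone
- bottle_b: Clear glass bottle on the table to the left, 74 mm wide, 260 mm high; origin under its centre. Leave it alone
Things that resemble listed ones, but are neither listed nor needed, are in the scene too. Leave any brown or yellow look-alike of the part that bears rest_center alone.

How it is judged:
On the way, in this order (a step that is already met when the one before it is completed fails the run):
1. a finger holds the flap open (over 0.5 rad) while the bottle rest is still outside the mouth (value of joint flap above 0.5 rad and contact force between the fingers and flap above 0.5 N and x of rest_center in the frame of washer below -0.042 m and z of rest_center in the frame of washer above 0.07 m), for 0.2 s.
2. the bottle rest slides in under the flap while a finger still holds the flap open (value of joint flap above 0.5 rad and contact force between the fingers and flap above 0.5 N and x of rest_center in the frame of washer above -0.03 m), for 0.05 s.
At the end, for the whole second after the job is handed in: The bottle rest lies at rest down in the rinse box (its centre 20 to 120 mm behind the mouth and under 50 mm above the table), the flap is shut (under 0.08 rad), and every other thing is upright and within 30 mm of where it was (x of rest_center in the frame of washer between 0.02 and 0.12 m and y of rest_center in the frame of washer between -0.03 and 0.03 m and z of rest_center in the frame of washer below 0.05 m and value of joint flap below 0.08 rad and linear speed of rest below 0.02 m/s and distance of each of stopper, jar, spare, screwdriver, beaker, bottle_a, bottle_b from where it was at the start of the episode below 0.03 m and angle between each of stopper, jar, spare, beaker, bottle_a, bottle_b's own z axis and vertical below 0.4 rad); the robot touches nothing.
It fails at once if the bottle rest is lifted (its centre more than 16 mm above where it lies in the lane) (z of rest_center in the frame of washer above 0.1 m).
It fails at once if the bottle rest is taken out of the lane sideways (y of rest_center in the frame of washer above 0.035 m or y of rest_center in the frame of washer below -0.035 m).
It fails at once if the flap is let down (under 0.3 rad) on the bottle rest while it is under the flap and has not dropped (x of rest_center in the frame of washer above -0.03 m and z of rest_center in the frame of washer above 0.065 m and value of joint flap below 0.3 rad).
It fails at once if another thing is knocked away or over (distance of any of stopper, jar, spare, screwdriver, beaker, bottle_a, bottle_b from where it was at the start of the episode above 0.03 m or angle between any of stopper, jar, spare, beaker, bottle_a, bottle_b's own z axis and vertical above 0.5 rad).
It also fails if it takes over 48 s, if anything falls off the work surface, if the arm or the gripper's body presses on something with over 40 N, if the wrist force passes 120 N, or if a joint passes its speed limit or range.

## Working session

There is one attempt and no reset: what is moved stays moved. The work goes in short steps, Python scripts to look and compute and a shell command to move; the robot and the scene stay as the last step left them, time stands still between calls to the robot, and variables do not carry over. Pictures are saved under pics/ and viewed, at most 10 in all, crops included, and the job is handed in when it is done.

```bash
ls; mkdir -p pics
cat > h.py <<'E'
import numpy as np, cv2
from plant import env
def snap(n,f):
    im,d=env.snapshot(n); cv2.imwrite('pics/'+f+'.png',im[:,:,::-1]); np.savez('pics/'+f,im=im,d=d); return im,d
def cam(n):
    m=env.camera_model(n); R=cv2.Rodrigues(np.array(m['rvec'],float))[0]; return m,R,np.array(m['tvec'],float).ravel()
def plane(n,u,v,z):
    m,R,t=cam(n); r=R.T@np.array([(u-m['cx'])/m['fx'],(v-m['cy'])/m['fy'],1]); c=-R.T@t
    return c+r*(z-c[2])/r[2]
def cloud(n,d):
    m,R,t=cam(n); v,u=np.mgrid[:480,:640]
    p=np.stack([(u-m['cx'])/m['fx']*d,(v-m['cy'])/m['fy']*d,d],-1)
    return (p-t)@R
E
python3 - <<'E'
from h import *
print(env.tip_extent, env.read_state())
for n in('top','side'): snap(n,n+'0'); print(env.camera_model(n))
E
```

```text
pics
0.014 {'t': 0.0, 'joint_pos': array([-1.36130028e+00,  5.28519653e-02,  1.40172222e+00,  2.94406674e-06,
        1.68859350e+00, -7.03517445e-02]), 'joint_vel': array([-2.09688292e-05,  1.87751710e-04, -3.95022674e-04, -1.66685022e-04,
       -3.17913212e-04,  7.16575992e-04]), 'effort': array([-7.32008193e-04, -3.81667435e+01, -3.60188305e+01, -1.04760734e-04,
        6.12210497e-03,  1.16312830e-05]), 'tool_pos': array([ 0.14494924, -0.50430729,  0.24446572]), 'tool_rot': array([-3.14002172e+00, -1.13631982e-04,  2.79848048e-01]), 'wrist_force': array([-0.11785714,  0.35067938, -0.27184341]), 'wrist_torque': array([-0.02096063,  0.02666469, -0.01168043]), 'grasp_force': 0.0, 'grip_width': 0.08536498432806815}
{'fx': 524.3827354539179, 'fy': 524.3827354539179, 'cx': 316.4931022355528, 'cy': 242.42191573130603, 'rvec': array([ 2.18469994, -2.20704999,  0.08136613]), 'tvec': array([-0.01261278,  0.56644546,  1.31005444])}
{'fx': 496.090052766666, 'fy': 496.090052766666, 'cx': 316.05210348082215, 'cy': 240.87578427124598, 'rvec': array([ 2.23050552, -0.29421688,  0.13624371]), 'tvec': array([-0.53805186,  0.17358205,  1.43180123])}
```

View pics/top0.png

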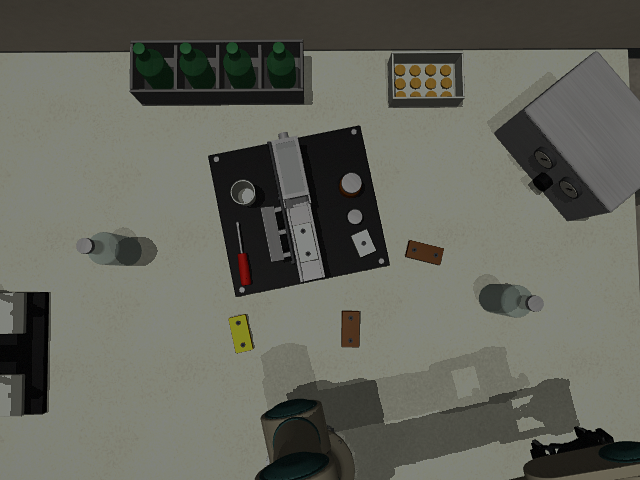

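View pics/side0.png

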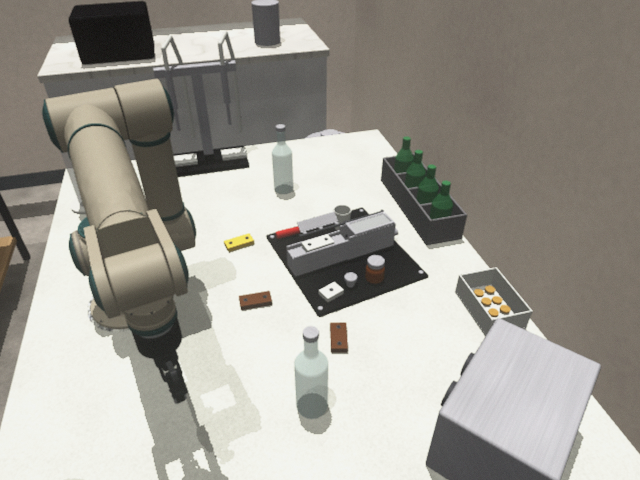

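The top view shows the tray with corners near (209,155), (360,126), (389,265) and (237,296). The rest is at about (302,240), the lane's near end at about (310,278), the thumb bar at about (272,233) and the screwdriver at (243,255). Next I crop and measure.

Run:
```python
from h import *
z=np.load('pics/top0.npz'); im,d=z['im'],z['d']
c=im[120:300,200:400,::-1]; cv2.imwrite('pics/crop.png',cv2.resize(np.clip(c*1.5,0,255).astype(np.uint8),None,fx=4,fy=3.33*1,interpolation=cv2.INTER_CUBIC) if 0 else cv2.resize(c,(660,594),interpolation=cv2.INTER_CUBIC))
P=cloud('top',d)
for uv in [(209,155),(360,126),(389,265),(237,296)]: print(uv,plane('top',*uv,.012).round(4))
for uv in [(302,240),(310,277),(272,233),(290,165),(320,276),(296,279),(290,240),(318,240),(280,290),(450,400)]: print(uv,P[uv[1],uv[0]].round(4))
# white rest
m=((im.min(-1)>150)&(P[...,2]>.08)&(P[...,2]<.105)); m[:190]=0; m[300:]=0;m[:,:200]=0;m[:,400:]=0
n,l,s,ce=cv2.connectedComponentsWithStats(m.astype(np.uint8))
print(s[1:],ce[1:])
# height map: rows of z
print((P[200:290:6,256:330:3,2]*1000).round().astype(int))
print(im[200:290:6,256:330:3].mean(-1).astype(int))
```

```text
(209, 155) [0.7938 0.2547 0.012 ]
(360, 126) [ 0.8665 -0.1339  0.012 ]
(389, 265) [ 0.5074 -0.202   0.012 ]
(237, 296) [0.4332 0.1835 0.012 ]
(302, 240) [0.5678 0.0171 0.0927]
(310, 277) [ 0.4793 -0.0011  0.0739]
(272, 233) [0.5838 0.0873 0.1102]
(290, 165) [0.7471 0.0441 0.1021]
(320, 276) [ 0.4815 -0.0253  0.0739]
(296, 279) [0.4745 0.0342 0.0174]
(290, 240) [0.5671 0.0452 0.1074]
(318, 240) [ 0.5723 -0.0222  0.0188]
(280, 290) [0.4469 0.0754 0.0059]
(450, 400) [ 0.1659 -0.351   0.0027]
[] []
[[  16   11    8   12   15   10   13   18  111   96   18   19   18   18
    15   18   17   11  103   14   16   14   12 1343    8]
 [  10   12   13   10   13  104   15   12   15  105   19   18   19   15
    18   76   74   68   86   18   11   13   16   11   10]
 [  13   11  115  116  108  104  101    5   10  105   87   74   80   73
  1343   75   76   71   86   10   14   11   12    9   13]
 [   9   10   12  115  112  109  103   10    8  104  102   90   79   72
    79   72   75   71   81   12   14   15   10   16   14]
 [  14   12   14  118  111  108  101   13   12   10  108   84   79   77
    75  
[... 2226 characters left out ...]
82   8   5  16  19 129 134 132 132 131
  132 132  53  67  10  23  21]
 [ 23  23  24  22  22  86  83  86  87  99 109 113  47 132  37 132 134  26
   79 132 135 127  10  10  21]
 [ 22  22  23  24  22 127  89  99  27   4  11  13  46  17 114 134 133 131
   65  63 131  99   2  12  22]
 [ 22  23  23  22  24  23  23  23  24  24  26  22  23  20 130 128 127 127
  126 127 126 127 132   9  10]
 [ 25  22  23  24  24  24  26  25  25  22  24  23  22  22  70  85 128 128
  128 128 127 128 127   7   9]
 [ 25  24  25  23  24  24  24  24  24  22  23  23  22  24  22 131 131 130
  132 131  98  31   2  39  62]
 [ 25  25  25  23  24  24  25  25  24  24  24  21  20  30  69 136 130 129
  129 126 129 130 129 127 126]]
```

View pics/crop.png

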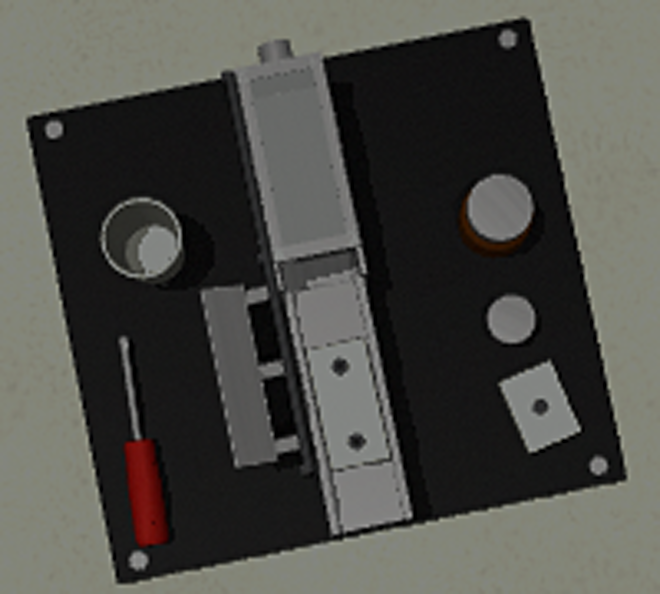

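The crop, at 3.3x, shows the rest in the lane with screws at (340,366) and (357,441), and the lane's near end at about (330,535) to (410,518). The bar lies at (205–275, 288–465) and the hinge rod at (285,370). I'll rectify the image onto the lane planes to get the frame exactly.

Run:
```python
from h import *
z=np.load('pics/top0.npz'); im,d=z['im'].astype(np.float32).mean(-1),z['d']
m=env.camera_model('top'); K=np.array([[m['fx'],0,m['cx']],[0,m['fy'],m['cy']],[0,0,1]])
def samp(o,yaw,xs,ys,h):
    X,Y=np.meshgrid(xs,ys,indexing='ij'); c,s=np.cos(yaw),np.sin(yaw)
    p=np.stack([o[0]+c*X-s*Y,o[1]+s*X+c*Y,0*X+h],-1).reshape(-1,3)
    q=cv2.projectPoints(p,m['rvec'],m['tvec'],K,None)[0].reshape(X.shape+(2,)).astype(np.float32)
    return cv2.remap(im,q[...,0],q[...,1],cv2.INTER_LINEAR)
mid=plane('top',308.5,278.5,.08); o0=np.array([mid[0],mid[1]])
o=np.array([o0[0]+.2*np.cos(.19),o0[1]+.2*np.sin(.19)]); print('o guess',o)
xs=np.arange(-.26,.2,.001); ys=np.arange(-.05,.05,.0005)
def edges(p,ax,k=4):
    g=np.diff(cv2.GaussianBlur(p.reshape(1,-1),(0,0),2).ravel()); i=np.argsort(-abs(g)); out=[]
    for j in i:
        if all(abs(j-a)>5 for a,_ in out) : out.append((j,g[j]))
        if len(out)==k: break
    return [(round(1000*(ax[j]),1),round(float(v),1)) for j,v in sorted(out)]
# yaw: right rail outer edge
best=max(np.arange(.16,.22,.002),key=lambda w:abs(np.diff(samp(o,w,np.arange(-.195,-.03,.001),ys[:80],.087).mean(0))).max())
print('yaw',best, 'tray yaws', [np.degrees(best)])
for h in(.075,.087): print('rails y',h,edges(samp(o,best,np.arange(-.195,-.15,.001),ys,h).mean(0),ys,6), edges(samp(o,best,np.arange(-.195,-.03,.001),ys,h).mean(0),ys,6))
print('lane x .075',edges(samp(o,best,xs,np.arange(-.02,.02,.001),.075).mean(1),xs,8))
print('x .093',edges(samp(o,best,xs,np.arange(-.015,-.005,.001),.093).mean(1),xs,8))
ysb=np.arange(.03,.11,.0005)
print('bar y .109',edges(samp(o,best,np.arange(-.13,-.02,.001),ysb,.109).mean(0),ysb,6))
print('bar x .109',edges(samp(o,best,xs,np.arange(.065,.08,.001),.109).mean(1),xs,6))
print('cam',-cv2.Rodrigues(m['rvec'])[0].T@m['tvec'])
```

```text
o guess [0.67219846 0.04029498]
yaw 0.19000000000000003 tray yaws [np.float64(10.886198107485644)]
rails y 0.075 [(np.float64(-39.5), 15.7), (np.float64(-34.5), -3.6), (np.float64(-31.5), 3.3), (np.float64(11.5), -7.6), (np.float64(15.5), 7.2), (np.float64(21.0), -14.2)] [(np.float64(-39.5), 15.7), (np.float64(-34.0), -5.4), (np.float64(-30.5), 5.4), (np.float64(12.0), -7.7), (np.float64(15.5), 7.4), (np.float64(20.5), -14.0)]
rails y 0.087 [(np.float64(-39.0), 15.8), (np.float64(-34.0), -3.5), (np.float64(-31.0), 3.4), (np.float64(11.5), -7.6), (np.float64(15.5), 7.1), (np.float64(20.5), -14.1)] [(np.float64(-39.0), 15.9), (np.float64(-34.0), -5.4), (np.float64(-30.5), 5.5), (np.float64(12.0), -7.7), (np.float64(15.5), 7.5), (np.float64(20.5), -14.2)]
lane x .075 [(np.float64(-209.0), -17.4), (np.float64(-203.0), 16.7), (np.float64(-156.0), 5.2), (np.float64(-145.0), -4.0), (np.float64(-136.0), 4.4), (np.float64(-24.0), -4.0), (np.float64(-17.0), -5.1), (np.float64(1.0), 13.0)]
x .093 [(np.float64(-208.0), -17.6), (np.float64(-202.0), 16.0), (np.float64(-146.0), -14.4), (np.float64(-137.0), 14.3), (np.float64(-91.0), -12.9), (np.float64(-81.0), 13.5), (np.float64(-19.0), -9.3), (np.float64(-1.0), 13.9)]
bar y .109 [(np.float64(31.0), -1.0), (np.float64(44.5), 0.9), (np.float64(47.5), 8.9), (np.float64(75.0), 0.8), (np.float64(78.5), -10.9), (np.float64(81.5), -0.8)]
bar x .109 [(np.float64(-208.0), -19.0), (np.float64(-143.0), 11.9), (np.float64(-136.0), -1.3), (np.float64(-95.0), 1.2), (np.float64(-13.0), -11.6), (np.float64(134.0), 19.1)]
cam [ 0.48433822 -0.00170165  1.34263762]
```

Frame: origin about (0.6715, 0.0308), yaw 0.19, with the 59.8 mm rail width matching the given 60 mm. The rest's centre is at x ≈ -111 mm. Plan:
1. Push the rest with the shut fingers to x ≈ -65.
2. Open the gripper and straddle the hinge rod.
3. Press the bar and push the rest in.

First move: turn and approach above the lane's near end.

```bash
python3 -m pendant '[3,-2.95,0,0,0,5.2,-1, 3,-2.95,0,0,0,0,-1, 3,-2.95,0,0,0,0,-1, 3,-2.95,0,0,0,0,-1, 3,-2.95,0,0,0,0,-1, 3,-2.95,0,0,0,0,-1, 3,-2.95,0,0,0,0,-1, 3,-2.95,0,0,0,0,-1, 3,-2.95,0,0,0,0,-1, 3,-2.95,0,0,0,0,-1, 3,-2.95,0,0,0,0,-1, 3,-2.95,0,0,0,0,-1]'
cat >> h.py <<'E'
from scipy.spatial.transform import Rotation as Ro
O=np.array([.6715,.0308]);W=.19;RW=np.array([[np.cos(W),np.sin(W)],[-np.sin(W),np.cos(W)]])
def w(p): p=np.asarray(p); return np.r_[RW@(p[:2]-O),p[2]]*1000
def where():
    s=env.read_state(); print('t',round(s['t'],2),'washer mm',w(s['tool_pos']).round(1),'rot',np.round(s['tool_rot'],3),'F',np.round(s['wrist_force'],1),'w',round(s['grip_width'],4))
E
python3 -c "
from h import *
where()"
```

```text
t: 1.3
tool_pos: [0.4294, -0.0855, 0.245]
tool_rot: [3.142, 0.0, 0.189]
wrist_force: [-0.0, -1.0, 0.5]
grip_width: -0.0002
grasp_force: 0.0
t 1.3 washer mm [-259.7  -68.5  245. ] rot [3.142 0.    0.189] F [-0.  -1.   0.5] w -0.0002
```

```bash
python3 -m pendant '[2,-2,0,0,0,0,-1, 2,-2,1,0,0,0,-1, 2,-2,2,0,0,0,-1, 1.6,-0.85,2,0,0,0,-1, 0,0,2,0,0,0,-1, 0,0,2,0,0,0,-1, 0,0,0,0,0,0,-1]'
python3 - <<'E'
from h import *
where(); im,d=snap('side','s1')
P=cloud('side',d); Q=np.concatenate([(P[...,:2]-O)@RW.T,P[...,2:]],-1)*1000
t=w(env.read_state()['tool_pos'])
m=(abs(Q[...,0]-t[0])<35)&(abs(Q[...,1]-t[1])<40)&(Q[...,2]>95)&(Q[...,2]<200)
print(m.sum()); zs=Q[m]; 
for lo in range(95,200,5):
    k=zs[(zs[:,2]>=lo)&(zs[:,2]<lo+5)]
    if len(k)>2: print(lo,len(k),k[:,:2].min(0).round(),k[:,:2].max(0).round())
v,u=np.where(m); c=im[max(v.min()-120,0):v.max()+60,max(u.min()-100,0):u.max()+130]; cv2.imwrite('pics/s1c.png',cv2.resize(c,None,fx=2,fy=2)[:600,:800,::-1]); print(u.min(),v.min(),v.max())
E
```

```text
t: 2.0
tool_pos: [0.4889, -0.0054, 0.1519]
tool_rot: [-3.14, 0.006, 0.189]
wrist_force: [-0.1, -0.0, 0.3]
grip_width: -0.0005
grasp_force: 0.0
t 2.0 washer mm [-186.1   -1.1  151.9] rot [-3.14   0.006  0.189] F [-0.1 -0.   0.3] w -0.0005
137
95 8 [-156.  -26.] [-151.   37.]
100 3 [-154.   -8.] [-151.   35.]
140 5 [-193.  -10.] [-181.   -5.]
145 7 [-196.  -13.] [-178.    4.]
150 12 [-196.  -19.] [-178.    2.]
155 13 [-195.  -19.] [-176.    4.]
160 9 [-197.  -16.] [-178.    3.]
165 15 [-196.  -19.] [-177.    1.]
170 7 [-196.  -19.] [-182.   -6.]
175 4 [-197.  -10.] [-194.    4.]
180 8 [-197.  -27.] [-183.   11.]
185 15 [-199.  -34.] [-173.   20.]
190 20 [-199.  -34.] [-177.   23.]
195 9 [-198.  -37.] [-194.   35.]
285 214 250
```

View pics/s1c.png

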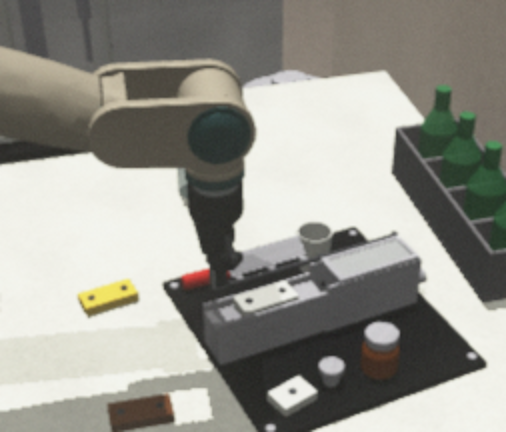

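The side crop shows the shut fingertips above the lane behind the rest, with the tip at z ≈ 139 mm, which fits a TCP to tip distance of 14 mm. I descend and push the rest toward x ≈ -65.

```bash
python3 -m pendant '[0,0,1.5,0,0,0,-1, 0,0,1.5,0,0,0,-1, 0,0,1.5,0,0,0,-1, 0,0,1.3,0,0,0,-1, 0,0,0,0,0,0,-1, 1,0,0,0,0,0,-1, 0.6,0,0,0,0,0,-1, 0.6,0,0,0,0,0,-1, 0.6,0,0,0,0,0,-1, 0.6,0,0,0,0,0,-1, 0.6,0,0,0,0,0,-1, 0.6,0,0,0,0,0,-1]'
python3 -m pendant '[0.6,0,0,0,0,0,-1, 0.6,0,0,0,0,0,-1, 0.4,0,0,0,0,0,-1, 0.2,0,0,0,0,0,-1, 0,0,0,0,0,0,-1]'
python3 -c "
from h import *
where()"
```

```text
t: 3.25
tool_pos: [0.5363, 0.0031, 0.0972]
tool_rot: [3.142, 0.0, 0.189]
wrist_force: [-0.8, 0.2, -0.1]
grip_width: -0.0001
grasp_force: 0.1
t: 3.75
tool_pos: [0.5536, 0.0064, 0.0972]
tool_rot: [3.141, 0.0, 0.189]
wrist_force: [-0.2, -0.6, 0.2]
grip_width: 0.0002
grasp_force: 0.0
t 3.75 washer mm [-120.4   -1.7   97.2] rot [3.141 0.    0.189] F [-0.2 -0.6  0.2] w 0.0002
```

```bash
python3 -m pendant '[-0.5,0,0,0,0,0,-1, 0,0,-2,0,0,0,-1, 0,0,-2,0,0,0,-1, 0,0,-2,0,0,0,-1, 0,0,-2,0,0,0,0, 0,-1,0,0,0,0,0.2, 0,-1,0,0,0,0,0.2, 0,-1,0,0,0,0,0.2, 0,-0.4,0,0,0,0,0.2, 0,0,0,0,0,0,0.2, 0,0,0,0,0,0,0.2]'
python3 - <<'E'
from h import *
where(); t=w(env.read_state()['tool_pos'])
im,d=snap('side','s2'); im2,d2=snap('top','t2')
for n,dd in(('side',d),('top',d2)):
    P=cloud(n,dd); Q=np.concatenate([(P[...,:2]-O)@RW.T,P[...,2:]],-1)*1000
    m=(abs(Q[...,0]-t[0])<30)&(Q[...,1]>-30)&(Q[...,1]<100)&(Q[...,2]>128)&(Q[...,2]<240)
    zs=Q[m]
    for lo in range(128,235,6):
        k=zs[(zs[:,2]>=lo)&(zs[:,2]<lo+6)]
        if len(k)>2: print(n,lo,len(k),k.min(0)[:1].round(),k.max(0)[:1].round(),np.unique((k[:,1]//5*5).astype(int)))
    # rest top: white, z 85..100 in lane
    i=im if n=='side' else im2
    k=Q[(abs(Q[...,1])<22)&(Q[...,2]>88)&(Q[...,2]<99)&(Q[...,0]>-180)&(Q[...,0]<-5)]
    if len(k): print('rest x',n,len(k),np.percentile(k[:,0],[1,50,99]).round())
c=im[110:310,220:460]; cv2.imwrite('pics/s2c.png',cv2.resize(c,None,fx=3,fy=3)[...,::-1])
E
```

```text
t: 4.85
tool_pos: [0.542, 0.0389, 0.1768]
tool_rot: [3.141, 0.001, 0.189]
wrist_force: [0.5, -0.7, 0.8]
grip_width: 0.0516
grasp_force: 0.0
t 4.85 washer mm [-125.6   32.4  176.8] rot [3.141e+00 1.000e-03 1.890e-01] F [ 0.5 -0.7  0.8] w 0.0516
side 164 3 [-128.] [-117.] [ 0 55 60]
side 170 18 [-134.] [-114.] [-10  -5   0  55  60]
side 176 22 [-135.] [-115.] [-10  -5   0  55  60]
side 182 29 [-136.] [-112.] [-10  -5   0  50  55  60]
side 188 24 [-135.] [-116.] [-15 -10  -5   0  55  60]
side 194 24 [-136.] [-114.] [-10  -5   0  50  55  60  65]
side 200 19 [-135.] [-121.] [-10  -5   0  55  60]
side 206 10 [-136.] [-123.] [-5 55 60 70]
side 212 21 [-139.] [-116.] [-25 -20 -10  -5   0   5  55  60  80]
side 218 36 [-138.] [-112.] [-30 -25 -10  -5   0  10  55  60  65  75  80  85]
side 224 30 [-137.] [-113.] [-30 -25 -20 -15 -10  -5   0  50  75  80  85]
side 230 32 [-141.] [-114.] [-30 -25 -20  -5   0   5  10  45  50  55  80  85  90]
rest x side 259 [-152.  -68.  -19.]
rest x top 227 [-103.  -35.  -20.]
```

View pics/s2c.png

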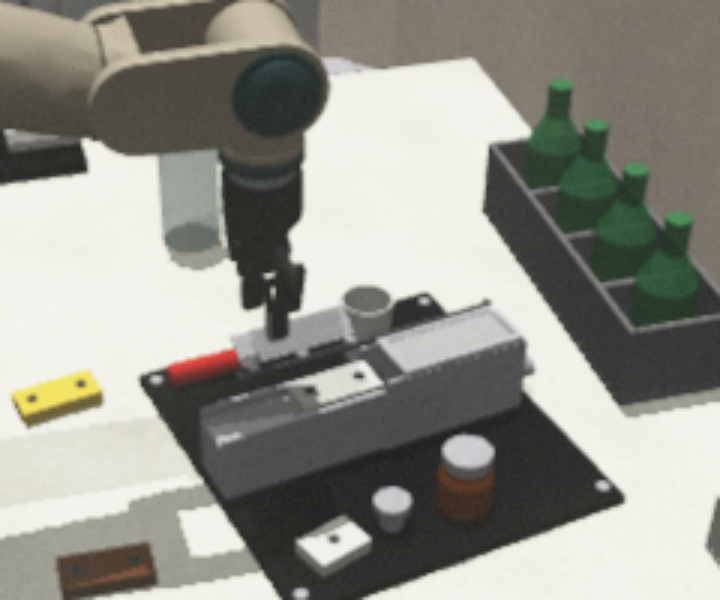

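The side crop shows the fingers straddling the hinge line, and the rest's centre is at about x = -63. The tips are at about z = 167 mm, some 10 mm ahead of the TCP at this opening. I press down until the tip is at about z = 85 (TCP 95).

```bash
python3 -m pendant '[0,0,2,0,0,0,0.2, 0,0,2,0,0,0,0.2, 0,0,1.5,0,0,0,0.2, 0,0,0.7,0,0,0,0.2, 0,0,0.5,0,0,0,0.2, 0,0,0.5,0,0,0,0.2, 0,0,0.4,0,0,0,0.2, 0,0,0.3,0,0,0,0.2, 0,0,0.2,0,0,0,0.2, 0,0,0,0,0,0,0.2, 0,0,0,0,0,0,0.2, 0,0,0,0,0,0,0.2]'
python3 - <<'E'
from h import *
where()
im,d=snap('side','s3'); im2,d2=snap('top','t3')
for n,dd in(('side',d),('top',d2)):
    P=cloud(n,dd); Q=np.concatenate([(P[...,:2]-O)@RW.T,P[...,2:]],-1)*1000
    k=Q[(Q[...,0]>5)&(Q[...,0]<138)&(Q[...,1]>-40)&(Q[...,1]<40)&(Q[...,2]>112)&(Q[...,2]<170)]
    if len(k): print('lid',n,len(k),np.percentile(k[:,2],[5,50,97]).round())
    k=Q[(Q[...,0]>-110)&(Q[...,0]<-15)&(Q[...,1]>50)&(Q[...,1]<95)&(Q[...,2]>70)&(Q[...,2]<125)]
    if len(k): print('bar',n,len(k),np.percentile(k[:,2],[5,50,95]).round())
c=im[110:310,220:460]; cv2.imwrite('pics/s3c.png',cv2.resize(c,None,fx=3,fy=3)[...,::-1])
E
```

```text
t: 6.15
tool_pos: [0.5437, 0.0384, 0.0986]
tool_rot: [3.14, -0.005, 0.189]
wrist_force: [-0.5, -3.6, 9.0]
grip_width: 0.0516
grasp_force: 3.9
t 6.15 washer mm [-124.1   31.6   98.6] rot [ 3.14  -0.005  0.189] F [-0.5 -3.6  9. ] w 0.0516
lid side 124 [114. 144. 150.]
bar side 65 [87. 90. 94.]
lid top 1144 [113. 128. 146.]
bar top 193 [83. 87. 91.]
```

View pics/s3c.png

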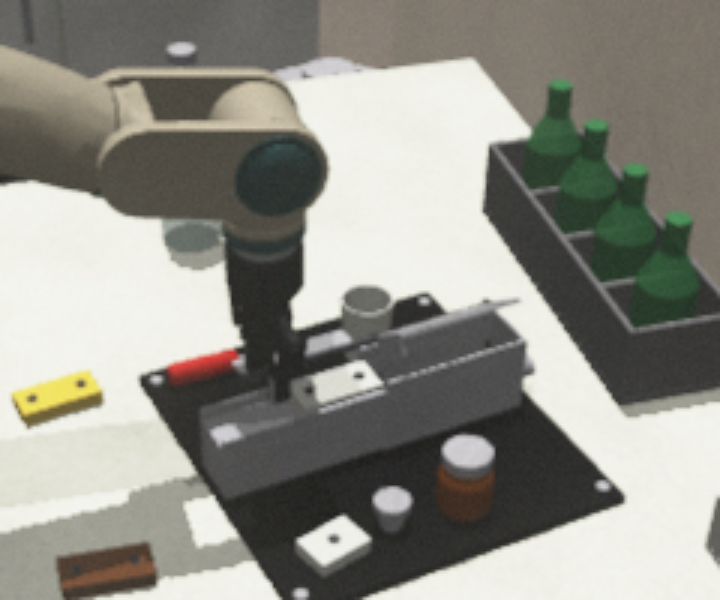

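The side crop shows the flap open at about 0.7 rad, held by the bar finger, with the lane finger behind the rest. I go slightly lower and push along.

```bash
python3 -m pendant '[0,0,0.3,0,0,0,0.2, 0.5,0,0,0,0,0,0.2, 0.6,0,0,0,0,0,0.2, 0.6,0,0,0,0,0,0.2, 0.6,0,0,0,0,0,0.2, 0.6,0,0,0,0,0,0.2, 0.6,0,0,0,0,0,0.2, 0.6,0,0,0,0,0,0.2, 0.6,0,0,0,0,0,0.2, 0.6,0,0,0,0,0,0.2, 0.6,0,0,0,0,0,0.2, 0.6,0,0,0,0,0,0.2]'
python3 -m pendant '[0.6,0,0,0,0,0,0.2, 0.5,0,0,0,0,0,0.2, 0.2,0,0,0,0,0,0.2, 0,0,0,0,0,0,0.2, 0,0,0,0,0,0,0.2]'
python3 - <<'E'
from h import *
where()
im,d=snap('side','s4'); im2,d2=snap('top','t4')
a=cv2.resize(im[190:290,290:420],(390,300)); b=cv2.resize(im2[130:290,240:350],(400,582))[:300*2]
o=np.zeros((590,800,3),np.uint8); o[:300,:390]=a; o[:582,395:795]=b; cv2.imwrite('pics/s4c.png',o[...,::-1])
E
```

```text
t: 7.45
tool_pos: [0.6068, 0.0515, 0.0948]
tool_rot: [-3.141, -0.002, 0.189]
wrist_force: [-2.6, 0.2, 5.3]
grip_width: 0.0515
grasp_force: 3.0
t: 7.95
tool_pos: [0.6197, 0.0541, 0.095]
tool_rot: [-3.141, -0.003, 0.189]
wrist_force: [-1.3, 2.1, 5.0]
grip_width: 0.0514
grasp_force: 2.8
t 7.95 washer mm [-46.4  32.7  95. ] rot [-3.141e+00 -3.000e-03  1.890e-01] F [-1.3  2.1  5. ] w 0.0514
```

View pics/s4c.png

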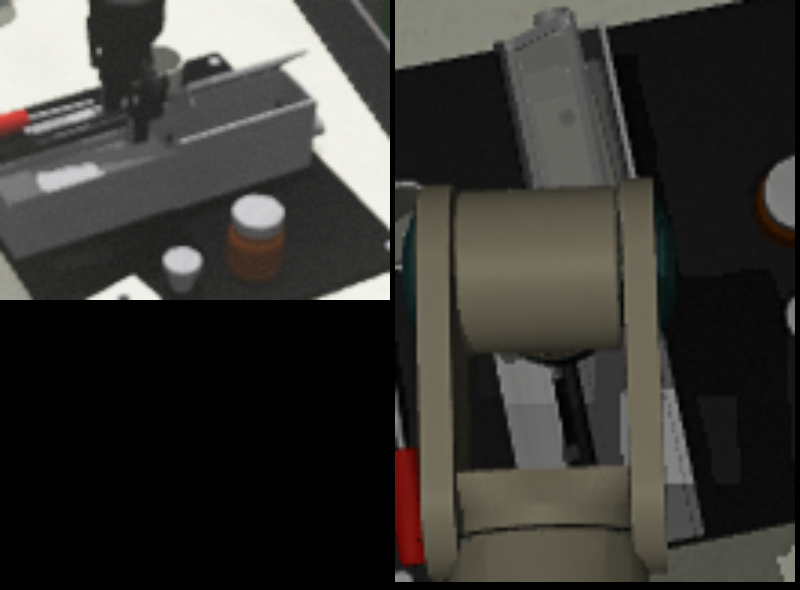

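Both views show the lane empty behind the finger. Through the lid in the top view a screw is visible at about (567,118). I check whether the rest has dropped fully or is still tilted.

Run:
```python
from h import *
for z in(.035,.06): print(w(plane('top',287.3,162.4,z)))
where()
im,d=snap('side','s5')
P=cloud('side',d); Q=np.concatenate([(P[...,:2]-O)@RW.T,P[...,2:]],-1)*1000
for a in range(-60,140,10):
    k=(Q[...,0]>=a)&(Q[...,0]<a+10)&(abs(Q[...,1])<27)&(Q[...,2]>10)&(Q[...,2]<112)
    if k.sum(): print(a,k.sum(),np.percentile(Q[k][:,2],[5,50,95]).round(),np.percentile(Q[k][:,1],[5,95]).round())
cv2.imwrite('pics/s5c.png',cv2.resize(im[190:270,300:410],(770,560),interpolation=cv2.INTER_CUBIC)[...,::-1])
```

```text
[99.04098521  3.86613003 35.        ]
[93.51627277  3.85779964 60.        ]
t 8.05 washer mm [-46.4  32.7  95. ] rot [-3.141e+00 -3.000e-03  1.890e-01] F [-1.7  2.3  5.2] w 0.0511
-60 61 [ 52.  81. 107.] [-26.  25.]
-50 41 [ 57.  80. 109.] [-26.  23.]
-40 22 [ 68.  79. 106.] [-27.   6.]
-30 25 [32. 77. 85.] [-27.  17.]
-20 14 [24. 78. 88.] [-27.  27.]
-10 10 [ 39.  78. 103.] [-14.  27.]
0 8 [ 46.  90. 108.] [17. 27.]
10 5 [61. 82. 89.] [-16.  27.]
20 8 [31. 69. 82.] [-9. 26.]
30 5 [ 58.  72. 100.] [24. 27.]
40 4 [59. 81. 96.] [25. 27.]
50 9 [ 66.  81. 102.] [23. 27.]
60 9 [54. 90. 97.] [23. 27.]
70 13 [ 60.  83. 102.] [22. 27.]
80 8 [ 55.  78. 100.] [23. 27.]
90 9 [55. 79. 97.] [23. 27.]
100 6 [56. 66. 93.] [24. 27.]
110 7 [82. 94. 98.] [-11.  27.]
120 7 [ 68.  92. 104.] [24. 27.]
130 8 [58. 66. 76.] [24. 27.]
```

View pics/s5c.png

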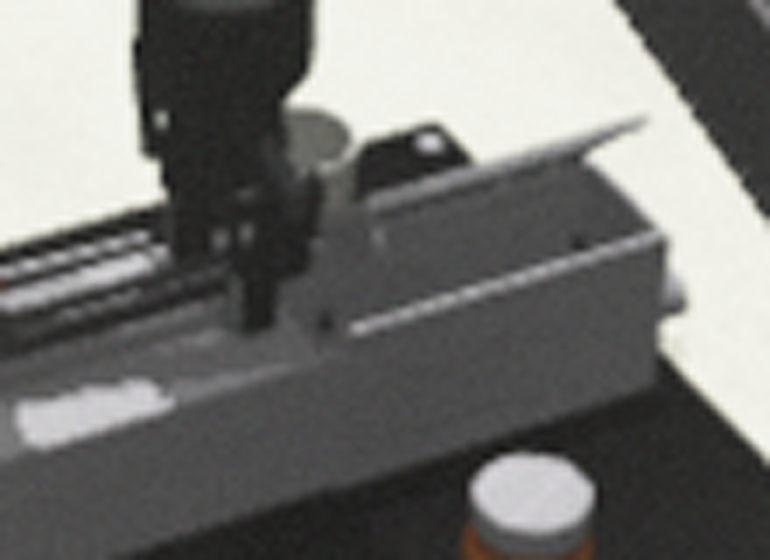

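Run:
```python
from h import *
for z in(.035,.06,.075,.085,.095): print(w(plane('side',346.4,236,z)).round(), w(plane('side',300+580/7,190+242/7,z)).round(), w(plane('top',287.3,162.4,z)).round())
```

```text
[19. 50. 35.] [158.  51.  35.] [99.  4. 35.]
[ 3. 22. 60.] [139.  23.  60.] [94.  4. 60.]
[-6.  6. 75.] [127.   7.  75.] [90.  4. 75.]
[-13.  -5.  85.] [119.  -4.  85.] [88.  4. 85.]
[-19. -16.  95.] [111. -15.  95.] [86.  4. 95.]
```

The spots at (325,322) and (580,242) project onto the hinge brackets at x ≈ 3 and 139. The rest's front screw is at x ≈ 99, so the rest's rear end is past the mouth and it lies down in the box. I raise the fingers to let the flap shut.

```bash
python3 -m pendant '[0,0,-0.5,0,0,0,0.2, 0,0,-1,0,0,0,0.2, 0,0,-1,0,0,0,0.2, 0,0,-1,0,0,0,0.2, 0,0,-2,0,0,0,0.2, 0,0,-2,0,0,0,0.2, -1,0,-2,0,0,0,0.2, -2,0,-1,0,0,0,0.2, -3,0,0,0,0,0,0.2, -3,0,0,0,0,0,0.2, -3,0,0,0,0,0,0.2, 0,0,0,0,0,0,0.2]'
python3 -m pendant '[-3,0,0,0,0,0,0.2, -3,0,0,0,0,0,0.2, -3,0,0,0,0,0,0.2, -3,0,0,0,0,0,0.2, -2,0,0,0,0,0,0.2, 0,0,0,0,0,0,0.2, 0,0,0,0,0,0,0.2, 0,0,0,0,0,0,0.2]'
python3 - <<'E'
from h import *
where()
im,d=snap('side','s6'); im2,d2=snap('top','t6')
o=np.zeros((590,800,3),np.uint8); o[:330,:390]=cv2.resize(im[180:290,280:410],(390,330)); o[:582,395:795]=cv2.resize(im2[130:290,240:350],(400,582)); cv2.imwrite('pics/s6c.png',o[...,::-1])
P=cloud('top',d2); Q=np.concatenate([(P[...,:2]-O)@RW.T,P[...,2:]],-1)*1000
k=Q[(Q[...,0]>5)&(Q[...,0]<138)&(abs(Q[...,1])<28)]; print(np.percentile(k[:,2],[5,50,95]).round())
E
```

```text
t: 9.3
tool_pos: [0.4986, 0.0304, 0.1985]
tool_rot: [3.141, 0.001, 0.188]
wrist_force: [-0.3, -0.8, -1.0]
grip_width: 0.0512
grasp_force: 0.0
t: 10.1
tool_pos: [0.3642, 0.0047, 0.1986]
tool_rot: [3.141, -0.0, 0.189]
wrist_force: [0.6, -0.1, 0.4]
grip_width: 0.0511
grasp_force: 0.0
t 10.1 washer mm [-306.7   32.4  198.6] rot [ 3.141 -0.     0.189] F [ 0.6 -0.1  0.4] w 0.0511
[ 99. 104. 109.]
```

View pics/s6c.png

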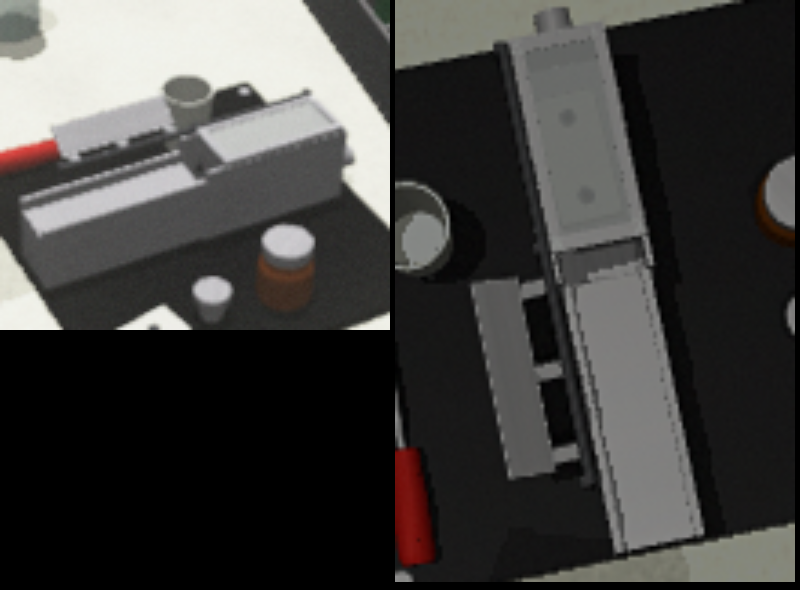

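The flap is shut (lid at about 104 mm) and the rest lies flat in the box, its screws visible through the lid at (567,118) and (587,195). The lane is empty and the other things are where they were.

```bash
python3 -c "
from plant import env
print(env.close_job())"
```

```text
the job is handed in; nothing more can be done
None
```

The bottle rest lies flat in the rinse box with the flap sprung shut, nothing else in view was disturbed, and the job was handed in at about 10 s of the 48 s; no verdict was returned.

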